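# Pack the sampling carrier

## Task

Pack the metal carrier for the sampling round from the things standing round the front of the heater: the tall brown bottle goes in the widest round well, the middle-sized bottle in the middle round well, the slim tube in the narrowest round well, and the timer, on its edge, in the rectangular slot. Set each down upright on the floor of its well rather than dropping it in, and leave the smallest bottle and the stoppered flask standing where they are.

Things in the scene. Friction and masses are not known exactly. Their poses are not given: they have to be found in the camera images.
- bottle_tall_c (a point): The tallest bottle: brown glass, round, black screw cap, 62 mm diameter, 140 mm high (cap 36 mm diameter, from 122 mm up; straight body from the foot to about 90 mm). It stands upright on the bench (it may lean by up to 0.08 rad on its own foot), in the front part within 0.72 m of the robot, left of the heater or in the lane between heater and sealer; like bottles further back and further left belong to the room. The point is on its axis, half-way up; z is up.
- bottle_mid_c (a point): The middle-sized bottle: whitish, round, red screw cap, 50 mm diameter, 100 mm high (cap 29 mm diameter, from 86 mm up; straight body from the foot to about 63 mm). It stands upright on the bench (it may lean by up to 0.08 rad on its own foot), in the front part within 0.72 m of the robot, left of the heater or in the lane between heater and sealer; like bottles further back and further left belong to the room. The point is on its axis, half-way up; z is up.
- tube_c (a point): Slim self-standing plastic tube, 104 mm high: clear barrel 27 mm diameter, ribbed purple screw cap 35 mm diameter from 90 mm up. It stands upright on the bench (it may lean by up to 0.08 rad on its own foot), in the front part within 0.72 m of the robot, left of the heater or in the lane between heater and sealer; like bottles further back and further left belong to the room. The point is on its axis, half-way up; z is up.
- clock_c (a point): Timer with a display and three buttons: a slab 62 mm wide, 62 mm high and 18 mm thick, standing on its edge on the bench, left of the heater or in the lane between heater and sealer. The point is its centre; x is across its thickness (its closing direction for a grasp), y along its width, z up; at the start its x axis is within 0.25 rad of pointing straight away from the robot.
- bottle_low_c (a point): Look-alike, to be left: the smallest bottle, whitish, round, blue screw cap, 40 mm diameter, 75 mm high. It stands upright on the bench (it may lean by up to 0.08 rad on its own foot), in the front part within 0.72 m of the robot, left of the heater or in the lane between heater and sealer; like bottles further back and further left belong to the room. The point is on its axis, half-way up; z is up.
- flask_stop_c (a point): Look-alike, to be left: conical glass flask with a stopper, 68 mm diameter at the foot, 113 mm high. It stands upright on the bench (it may lean by up to 0.08 rad on its own foot), in the front part within 0.72 m of the robot, left of the heater or in the lane between heater and sealer; like bottles further back and further left belong to the room. The point is on its axis, half-way up; z is up.
- well_wide (a point): Widest round well, 77 mm diameter, 30 mm deep. The insert is a fixed grey block 86 x 86 mm whose top is 34 mm above the bench; the four inserts stand two by two (88 mm from centre to centre) in the carrier, a fixed square metal tray 184 x 184 mm at the right of the sealer; which one is where changes. The point is the centre of the hole on its floor, 4 mm above the bench; z up, x and y along the tray's sides, x pointing away from the robot within 0.12 rad.
- well_mid (a point): Middle round well, 65 mm diameter, 30 mm deep. The insert is a fixed grey block 86 x 86 mm whose top is 34 mm above the bench; the four inserts stand two by two (88 mm from centre to centre) in the carrier, a fixed square metal tray 184 x 184 mm at the right of the sealer; which one is where changes. The point is the centre of the hole on its floor, 4 mm above the bench; z up, x and y along the tray's sides, x pointing away from the robot within 0.12 rad.
- well_narrow (a point): Narrowest round well, 44 mm diameter, 30 mm deep. The insert is a fixed grey block 86 x 86 mm whose top is 34 mm above the bench; the four inserts stand two by two (88 mm from centre to centre) in the carrier, a fixed square metal tray 184 x 184 mm at the right of the sealer; which one is where changes. The point is the centre of the hole on its floor, 4 mm above the bench; z up, x and y along the tray's sides, x pointing away from the robot within 0.12 rad.
- well_slot (a point): Rectangular slot, 35 mm (x) by 77 mm (y), 30 mm deep. The insert is a fixed grey block 86 x 86 mm whose top is 34 mm above the bench; the four inserts stand two by two (88 mm from centre to centre) in the carrier, a fixed square metal tray 184 x 184 mm at the right of the sealer; which one is where changes. The point is the centre of the hole on its floor, 4 mm above the bench; z up, x and y along the tray's sides, x pointing away from the robot within 0.12 rad.

How it is judged:
By the outcome, as a careful person would: the job done as asked, in the order asked, and still so for the second after the job is handed in, with the robot touching nothing.
It also fails if it takes over 125 s, if anything falls off the work surface, if the arm or the gripper's body presses on something with over 40 N, if the wrist force passes 120 N, or if a joint passes its speed limit or range.

## Robot

A 6-joint arm with a two-finger parallel gripper is mounted at the origin on a cart in front of the work surface, level with it; the furniture and walls round the work are solid. World frame = base frame: x ahead of the robot, y to its left, z up, the work surface at z = 0. Lengths are in mm, angles in rad, forces in N, time in s.
With the tool pointing down it reaches from about 350 to 975 mm from the base axis. Payload 7.1 kg.
Tool frame: the origin (TCP) lies midway between the tips of the shut fingers; the grasp point (between the pads) lies 19 mm behind it (ctrl.grasp_offset is the distance from the TCP to the grasp point, in mm); z points along the fingers, y is the line along which they close (so a half turn about z gives the same grasp; the last joint's range is limited). The gripper opens to 88 mm and grips with 3 to 60 N. Pads are 20 mm wide; open, the fingers measure 115 mm over their backs; the gripper's body (75 mm by 178 mm) begins 61 mm behind the grasp point.
Start: joints at [1.269, 0.423, 1.63, -0, 1.089, -0.019], TCP at [174.372, 600.166, 222.675] pointing down, gripper open.
Joint ranges: [-3, 3], [-0.9, 2.11], [0.09, 2.58], [-1.31, 4.45], [0.11, 2.69], [-2.54, 2.54]. Speed limits (rad/s): [2.39, 2.39, 3.01, 3.14, 3.14, 3.14].

## Interface

Orientations are given as a rotation vector (axis times angle).
In Python, from workcell import ctrl gives the robot as it stands. The module is installed in compiled form; this text tells all that it offers.
- The arm moves only by the tool servo_tool, never from a script. Its argument "rows" is a list of rows, each a list of 7 numbers: the turn, a rotation vector about the tool's x, y, z as a fraction of full scale, then the shift along the tool's x, y, z as a fraction of full scale, then the finger opening in mm, from 0 to 87.8. A call has 1 to 10 rows; each row is the pose to reach, as a shift and turn from the pose commanded when the call began, along the tool's axes at that moment; what a row does not reach only later rows make up. Full scale, the value 1, is 20 cm for a shift and 1.5 rad for a turn. A row lasts 1/8 s, in which the tool goes at most 62.5 mm and 10.7 degrees, less where a joint would pass 70% of its speed; a pose out of reach is approached as far as the arm can. A call with a number of a shift or a turn outside -1 to 1 is refused whole. A call with a gripper value outside its range is refused whole. The fingers move at their own pace and stop on an object; the grip force is fixed at half the most. Time passes only in rows, so rows that repeat a pose let the fingers close. It gives the time, the measured TCP pose, the force, the opening and the grip force at its end, in the units of the state.
- ctrl.get_obs(): the state, without advancing time (a new reading comes with each control period).
- ctrl.get_image(name): name is "side" or "top"; returns (picture, depth): 384x512x3 uint8, red, green, blue; 384x512 float32, mm along the optical axis (not along the pixel's ray), 0 where there is no reading.
- ctrl.camera_info(name): a dict with "intrinsics" (3x3 intrinsics, pixels), "R" (3x3) and "t" (3): a world point X has camera coordinates R X + t. Camera axes: x right, y down, z forward; pixel columns grow to the right and rows downward; lengths in mm; the calibration is good to about 2 mm. A picture is of the moment at which its call begins. camera_info takes no time and is no camera call.
- ctrl.close_job(): hands the job in; it is judged then, once.
The state is a dict: "t": time; "qpos": joint angles; "qvel": joint speeds; "joint_torque": joint torques, N m; "ee_pos": TCP position; "orientation": TCP orientation; "ft_force": force on the tool from outside, world axes, zero at the start; "moment": the same for the moment, N m; "width": finger opening in mm; "grasp_force": force on a finger pad.
Only numpy, scipy, OpenCV 4.12 (cv2) and the standard library are available. Lean on these libraries where they do the work, as an engineer would, in place of code of your own. Each camera call takes 0.05 s, during which the arm holds its last target. There are 200 camera calls.

## Working session

There is one attempt and no reset: what is moved stays moved. The work goes in short steps, Python scripts to look and compute and a tool call to move; the robot and the scene stay as the last step left them, time stands still between calls to the robot, and variables do not carry over. Pictures are saved under pics/ and viewed, at most 14 in all, crops included, and the job is handed in when it is done.

Besides the shell and the picture viewer there is one more tool, called after "Call:" in YAML: its name, and indented under it one key for each argument. servo_tool: Moves the arm, as the interface text tells. Its arguments: {"type":"object","properties":{"rows":{"type":"array","items":{"type":"array","items":{"type":"number"}}}},"required":["rows"]}

```bash
mkdir -p pics; python3 - <<'E'
from workcell import ctrl
import cv2, numpy as np
print(ctrl.get_obs(), ctrl.grasp_offset)
for n in ("side","top"):
    im,d=ctrl.get_image(n); i=ctrl.camera_info(n)
    np.savez(f"{n}0.npz",im=im,d=d,K=i["intrinsics"],R=i["R"],t=i["t"])
    print(n,i, -np.array(i["R"]).T@np.array(i["t"]))
    cv2.imwrite(f"pics/{n}0.png",cv2.resize(im[:,:,::-1],(800,600)))
E
```

```text
{'t': 0.0, 'qpos': array([ 1.26900783e+00,  4.23853383e-01,  1.63070346e+00, -1.82294168e-05,
        1.08862129e+00, -1.90112403e-02]), 'qvel': array([ 0.00045585,  0.00105413, -0.00075382,  0.0008678 ,  0.00124752,
       -0.00077778]), 'joint_torque': array([-7.45177331e-04, -5.44607449e+01, -2.73680323e+01,  6.44807867e-02,
        2.24716763e-02, -7.56231839e-05]), 'ee_pos': array([174.20554715, 599.63182006, 221.88859333]), 'orientation': array([-4.42660279e-01, -3.11000954e+00,  2.46236516e-03]), 'ft_force': array([ 0.07676952,  0.12096623, -0.02308806]), 'moment': array([ 0.01864568,  0.02620687, -0.03684596]), 'grasp_force': 0.0, 'width': 87.86162112765427} 18.700000000000003
side {'intrinsics': array([[442.48650898,   0.        , 254.5531351 ],
       [  0.        , 442.48650898, 193.45177476],
       [  0.        ,   0.        ,   1.        ]]), 'R': array([[ 0.85497523, -0.5185067 , -0.01296731],
       [-0.30899926, -0.48911601, -0.81565004],
       [ 0.41657749,  0.70136747, -0.57840027]]), 't': array([-437.35563922,  251.96177718, 1215.32879129])} [ -54.49437495 -955.92536748  902.7878035 ]
top {'intrinsics': array([[417.641319  ,   0.        , 258.07658712],
       [  0.        , 417.641319  , 197.72056495],
       [  0.        ,   0.        ,   1.        ]]), 'R': array([[-0.01913043, -0.99955818, -0.0227482 ],
       [-0.98272221,  0.02298784, -0.18365354],
       [ 0.18409533,  0.01884179, -0.98272778]]), 't': array([  56.94079922,  551.53626368, 1442.93546589])} [ 277.45855565   17.04951917 1520.59966042]
```

View pics/side0.png

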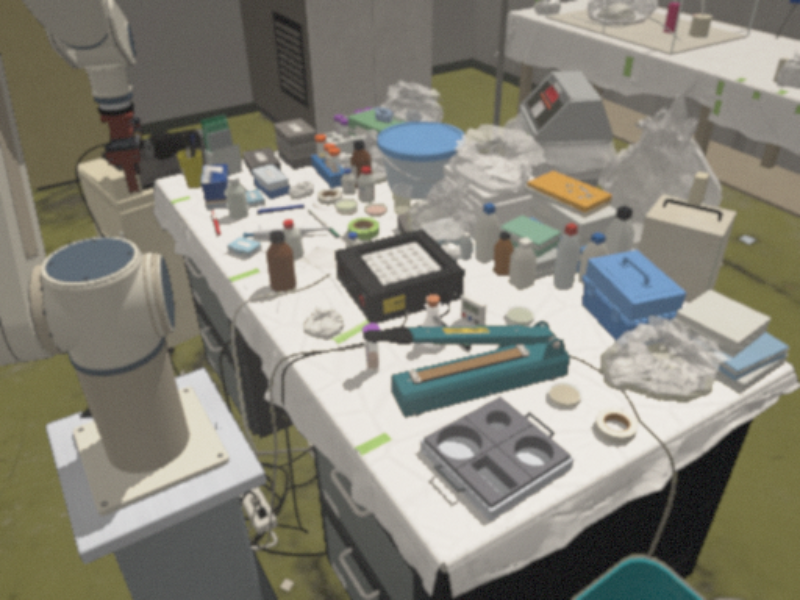

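View pics/top0.png

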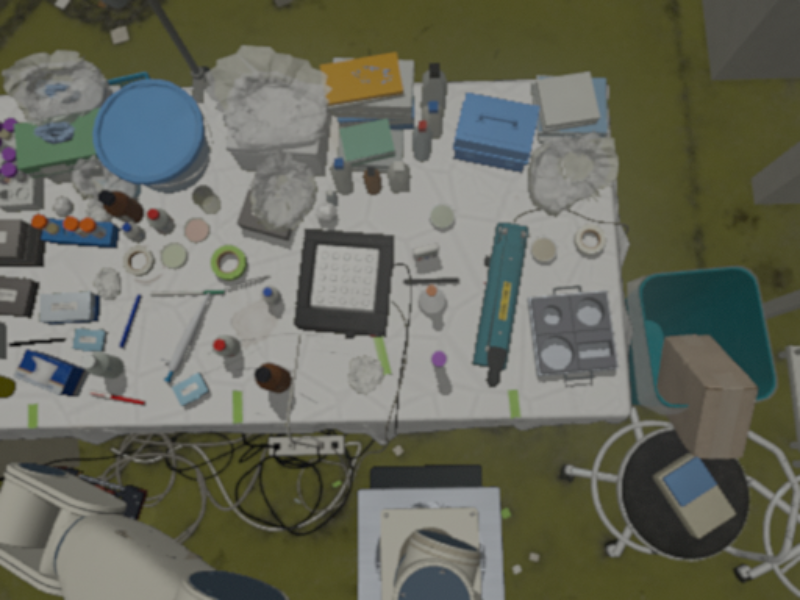

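The side view shows the carrier at lower right and the tube in front of the sealer at (372,345). In the top view (800x600) I read these positions:
- Tall brown bottle (272,377), red-cap middle bottle (225,346), blue-cap low bottle (270,295)
- Flask (432,300), timer (427,257), tube cap (439,360)
- Carrier centre (573,333), with large holes at (556,353) and (588,315), the narrow one at (550,310) and the slot at (595,353)

```bash
cat > h.py <<'E'
import numpy as np, cv2
from scipy.optimize import least_squares
def cloud(f):
    z=np.load(f); d=z["d"]; v,u=np.mgrid[:384,:512]; K=z["K"]
    c=np.stack([(u-K[0,2])/K[0,0]*d,(v-K[1,2])/K[1,1]*d,d],-1)
    P=(c-z["t"])@z["R"]; P[d==0]=np.nan
    return P,z["im"]
def at(P,u,v,s=512/800): return P[int(v*s),int(u*s)]
E
python3 - <<'E'
from h import *
T,ti=cloud("top0.npz"); S,si=cloud("side0.npz")
np.set_printoptions(precision=1,suppress=True)
g=dict(tall=(272,377,31,90,140),mid=(225,346,25,63,100),low=(270,295,20,45,75),tube=(439,360,13.5,88,104),flask=(432,294,34,12,113))
for n,(u,v,r,hb,h) in g.items():
    p=at(T,u,v); Q=T.reshape(-1,3)
    q=Q[(np.hypot(*(Q[:,:2]-p[:2]).T)<60)]
    cap=q[(q[:,2]>h-12)&(q[:,2]<h+12)]
    c=np.median(cap,0); out=[n,"cap",c,len(cap)]
    for nm,A in(("top",T),("side",S)):
        Q=A.reshape(-1,3); m=(np.hypot(*(Q[:,:2]-c[:2]).T)<r+20)&(Q[:,2]>12)&(Q[:,2]<hb); b=Q[m]
        out+=[nm,len(b)]
        if len(b)>8:
            f=least_squares(lambda x:np.hypot(*(b[:,:2]-x[:2]).T)-r,c[:2],loss="soft_l1",f_scale=2); out+=[f.x,np.sqrt(np.median(f.fun**2))]
    Q=S.reshape(-1,3); m=(np.hypot(*(Q[:,:2]-c[:2]).T)<30)&(Q[:,2]>h-6)&(Q[:,2]<h+8); out+=["sidecap",np.median(Q[m],0),m.sum()]
    print(*out)
# timer
p=at(T,427,252); print("timer px",p)
for A in(T,S):
    Q=A.reshape(-1,3); q=Q[(np.hypot(*(Q[:,:2]-p[:2]).T)<55)&(Q[:,2]>54)&(Q[:,2]<72)]
    if len(q)>5: print(len(q),q.mean(0),cv2.minAreaRect(q[:,:2].astype(np.float32)))
# carrier
p=at(T,573,333); print("carrier",p)
for nm,A in(("top",T),("side",S)):
    Q=A.reshape(-1,3); q=Q[(np.hypot(*(Q[:,:2]-p[:2]).T)<140)&(Q[:,2]>26)&(Q[:,2]<42)]
    print(nm,len(q),np.median(q[:,2]),cv2.minAreaRect(q[:,:2].astype(np.float32)))
# top table level
for uv in((330,390),(460,330),(600,250),(200,300)): print(at(T,*uv))
print("sealer handle",[at(T,*uv) for uv in((492,378),(500,330),(515,230),(430,281))])
# ortho maps
x0=p[:2]-130
def ortho(c,half,sc,name):
    W=int(2*half*sc); out=[]
    for A,im in((T,ti),(S,si)):
        o=np.zeros((W,W,3),np.uint8); Q=A.reshape(-1,3); C=im.reshape(-1,3)[:,::-1]
        m=(abs(Q[:,0]-c[0])<half)&(abs(Q[:,1]-c[1])<half)&(Q[:,2]<200)
        idx=np.where(m)[0]; idx=idx[np.argsort(Q[idx,2])]
        for i in idx:
            x,y=int((c[1]+half-Q[i,1])*sc),int((c[0]+half-Q[i,0])*sc); cv2.circle(o,(x,y),int(2*sc),C[i].tolist(),-1)
        out.append(o)
    cv2.imwrite(name,np.hstack(out))
r=T[170:250,330:400]; cr=ti[180:248,335:400,::-1]
cv2.imwrite("pics/crop.png",np.hstack([cv2.resize(cr,(390,408),interpolation=cv2.INTER_CUBIC),cv2.resize(ti[150:240,255:320,::-1],(295,408),interpolation=cv2.INTER_CUBIC)]))
E
```

```text
tall cap [404.1 345.8 137.5] 88 top 122 [403.5 342. ] 1.2406492032858787 side 337 [404.1 344. ] 1.9688467536309666 sidecap [405.5 345.2 137.2] 43
mid cap [475.6 453.1  97.6] 51 top 61 [480.1 454.8] 0.6819720789457229 side 102 [479.5 456.2] 2.0042237655449515 sidecap [477.2 452.4  97.1] 23
low cap [598.1 354.2  72.5] 34 top 30 [599.  355.3] 0.771855157776303 side 0 sidecap [598.  351.4  72.6] 15
tube cap [433.1 -31.7 102.1] 85 top 7 side 151 [433.6 -30.6] 0.9691926487678089 sidecap [436.3 -26.1 102.5] 41
flask cap [583.1 -18.7 111.1] 42 top 0 side 0 sidecap [581.1 -22.4 111.1] 36
timer px [685.6 -11.5  57.4]
76 [692.2  -9.7  59.8] ((693.130615234375, -10.81812858581543), (17.475643157958984, 59.83539962768555), 14.230996131896973)
71 [689.9 -11.9  59.3] ((690.954345703125, -11.289077758789062), (19.99331283569336, 62.43341064453125), 8.859062194824219)
carrier [ 491.5 -339.6   32.7]
top 1526 32.76948489894464 ((495.46844482421875, -343.9761962890625), (216.66107177734375, 184.26498413085938), 3.8898537158966064)
side 2462 32.59610481424687 ((491.62335205078125, -318.63592529296875), (216.9141082763672, 237.22576904296875), 4.288301467895508)
[376.8 220.5   2.1]
[509.5 -84.9   0.6]
[ 695.7 -428.6   -3. ]
[595.3 532.1   0.9]
sealer handle [array([ 383.5, -132.8,  183.3]), array([ 483.5, -159.6,  158.2]), array([ 721.5, -210.3,   94.1]), array([629.1, -18. ,  12.2])]
```

View pics/crop.png

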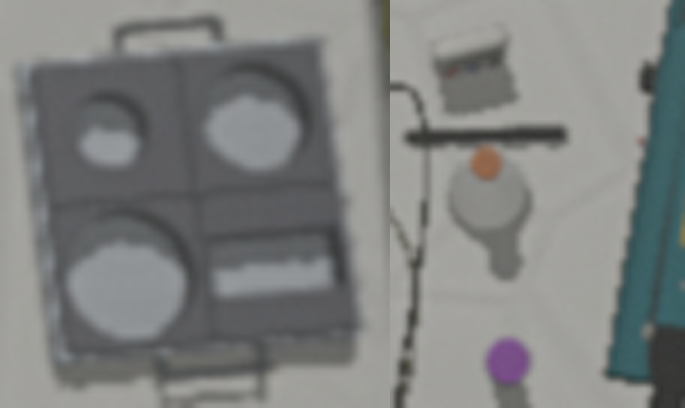

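The crop shows which well is where: widest at front-left, narrowest at back-left, middle at back-right, slot at front-right. Next I'll fit the hole centres and write a helper that converts targets into move numbers.

```bash
cat >> h.py <<'E'
from scipy.spatial.transform import Rotation as Ro
np.set_printoptions(precision=3,suppress=True)
def go(o,x,y,z,yaw):
    "shift/turn fractions from state o to TCP (x,y,z), fingers down, closing line at angle yaw"
    c,s=np.cos(yaw),np.sin(yaw); R=Ro.from_matrix(np.array([[-s,c,0],[c,s,0],[0,0,-1.]]))
    R0=Ro.from_rotvec(o["orientation"])
    d=R0.inv().apply(np.array([x,y,z])-o["ee_pos"])
    print("turn",(R0.inv()*R).as_rotvec()/1.5,"shift",d/200,"len",np.linalg.norm(d))
E
python3 - <<'E'
from h import *
from workcell import ctrl
T,_=cloud("top0.npz"); S,_=cloud("side0.npz")
# carrier pose: fit rigid hole pattern to block-top points (z~33) vs hole points (z<15)
A=np.vstack([T.reshape(-1,3),S.reshape(-1,3)]); A=A[np.hypot(A[:,0]-490,A[:,1]+342)<140]
def inhole(L):
    x,y=L.T; r=np.zeros(len(L),bool)
    for cx,cy,R in((-44,44,38.5),(44,-44,32.5),(44,44,22)): r|=np.hypot(x-cx,y-cy)<R
    return r|((abs(x+44)<17.5)&(abs(y+44)<38.5))
def cost(p,A):
    c,s=np.cos(p[2]),np.sin(p[2]); L=(A[:,:2]-p[:2])@np.array([[c,-s],[s,c]])
    blk=(abs(L).max(1)<87)&~inhole(L)
    lo=A[:,2]<24; hi=A[:,2]>29
    return ((abs(L).max(1)<92)&hi&inhole(L)).sum()+ (blk&lo).sum() -0.0 + (hi&(abs(L).max(1)>93)&(abs(L[:,1])>60)).sum()
from scipy.optimize import differential_evolution as de
for n,M in(("top",T.reshape(-1,3)),("side",S.reshape(-1,3)),("both",A)):
    M=M[np.hypot(M[:,0]-490,M[:,1]+342)<140]
    r=de(cost,[(475,505),(-360,-325),(-.14,.14)],args=(M,),seed=1,popsize=30); print(n,r.x,r.fun)
x,y,a=r.x; c,s=np.cos(a),np.sin(a)
for n,l in dict(wide=(-44,44),narrow=(44,44),mid=(44,-44),slot=(-44,-44)).items(): print(n,x+c*l[0]-s*l[1],y+s*l[0]+c*l[1])
o=ctrl.get_obs(); go(o,404,344,200,.70)
E
```

```text
top [ 496.433 -346.065    0.065] 88.0
side [ 498.389 -341.05     0.071] 284.0
both [ 497.224 -341.969    0.06 ] 532.0
wide 450.6554272187407 -300.69772674865675
narrow 538.4958346032623 -295.4002905271171
mid 543.7932708248021 -383.24069791163873
slot 455.9528634402804 -388.5381341331784
turn [-0.001  0.     0.392] shift [-1.46  -0.907  0.111] len 344.457863503532
```

```bash
python3 - <<'E'
from h import *
L0=dict(wide=(-44,44),narrow=(44,44),mid=(44,-44),slot=(-44,-44))
for f in("top0.npz","side0.npz"):
    z=np.load(f); P,_=cloud(f); C=-z["R"].T@z["t"]
    zt=33.
    Q=C+(P-C)*((zt-C[2])/(P[...,2]-C[2]))[...,None]      # every ray taken to the block-top plane
    a0=.068; cen=np.array([495.5,-344.]); R=np.array([[np.cos(a0),-np.sin(a0)],[np.sin(a0),np.cos(a0)]])
    L=(Q[...,:2]-cen)@R; blk=(abs(L).max(-1)<100); hole=blk&(P[...,2]<29)&(abs(L).max(-1)<86)
    out={}
    n,lab,st,ce=cv2.connectedComponentsWithStats(hole.astype(np.uint8))
    for k,(lx,ly) in L0.items():
        best=min(range(1,n),key=lambda i:np.hypot(*(L[lab==i].mean(0)-(lx,ly))) if (lab==i).sum()>30 else 1e9)
        m=lab==best; q=Q[m][:,:2]
        out[k]=q.mean(0); print(f,k,m.sum(),q.mean(0),L[m].mean(0),np.ptp(L[m],0))
    pts=np.array([L0[k] for k in L0]); w=np.array([out[k] for k in L0])
    # rigid fit
    H=(pts-pts.mean(0)).T@(w-w.mean(0)); a=np.arctan2(H[0,1]-H[1,0],H[0,0]+H[1,1]); print("centre",w.mean(0),"angle",a)
E
```

```text
top0.npz wide 362 [ 448.788 -303.591] [-43.858  43.489] [75.563 75.042]
top0.npz narrow 116 [ 537.19  -297.092] [44.781 43.967] [48.55  42.829]
top0.npz mid 255 [ 542.336 -385.304] [ 43.921 -44.391] [73.589 63.049]
top0.npz slot 215 [ 454.818 -391.267] [-43.799 -44.393] [41.39  79.574]
centre [ 495.783 -344.314] angle 0.06708944577987837
side0.npz wide 463 [ 447.409 -305.276] [-45.349  41.902] [74.084 72.929]
side0.npz narrow 130 [ 534.825 -298.751] [42.309 42.473] [42.242 40.797]
side0.npz mid 344 [ 540.779 -386.449] [ 42.29  -45.427] [62.482 61.787]
side0.npz slot 311 [ 453.735 -392.582] [-44.969 -45.632] [38.043 75.343]
centre [ 494.187 -345.764] angle 0.07124291116689309
```

Call:
servo_tool:
  rows:
    - [0, 0, 0.04, -0.1, -0.06, 0, 87]
    - [0, 0, 0.1, -0.3, -0.18, 0, 87]
    - [0, 0, 0.2, -0.5, -0.3, 0, 87]
    - [0, 0, 0.3, -0.75, -0.45, 0, 87]
    - [0, 0, 0.39, -0.95, -0.58, 0, 87]
    - [0, 0, 0.39, -0.95, -0.58, 0, 87]

```text
t: 0.85
ee_pos: [326.3, 432.5, 222.6]
orientation: [1.33, 2.846, -0.002]
ft_force: [-0.0, 0.9, -0.4]
width: 86.7
grasp_force: 0.0
```

Call:
servo_tool:
  rows:
    - [0, 0, 0, -0.15, 0, 0, 87]
    - [0, 0, 0, -0.4, 0.01, 0.05, 87]
    - [0, 0, 0, -0.59, 0.01, 0.1, 87]
    - [0, 0, 0, -0.59, 0.01, 0.2, 87]
    - [0, 0, 0, -0.59, 0.01, 0.4, 87]
    - [0, 0, 0, -0.59, 0.01, 0.55, 87]
    - [0, 0, 0, -0.59, 0.01, 0.7, 87]
    - [0, 0, 0, -0.59, 0.01, 0.78, 87]
    - [0, 0, 0, -0.59, 0.01, 0.78, 87]

```text
t: 1.98
ee_pos: [401.6, 346.8, 65.9]
orientation: [-1.32, -2.85, 0.003]
ft_force: [-0.5, 0.5, 0.0]
width: 86.9
grasp_force: 0.0
```

```bash
cat >> h.py <<'E'
def snap(n,f,box,scale):
    from workcell import ctrl
    im,d=ctrl.get_image(n); i=ctrl.camera_info(n)
    np.savez(f+".npz",im=im,d=d,K=i["intrinsics"],R=i["R"],t=i["t"])
    u0,v0,u1,v1=box
    cv2.imwrite(f"pics/{f}.png",cv2.resize(im[v0:v1,u0:u1,::-1],None,fx=scale,fy=scale,interpolation=cv2.INTER_CUBIC))
E
python3 - <<'E'
from h import *
from workcell import ctrl
o=ctrl.get_obs(); print(o["ee_pos"],o["orientation"],o["ft_force"])
snap("side","tallgrasp",(120,60,280,200),4)
E
```

```text
[401.594 346.785  65.9  ] [-1.32  -2.85   0.003] [-0.508  0.513  0.004]
```

View pics/tallgrasp.png

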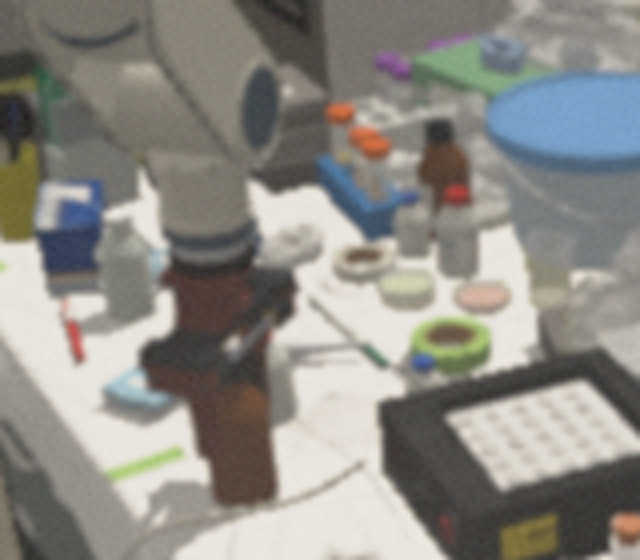

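The gripper straddles the tall bottle, with fingers at (200,400) and (255,400) in the crop. I'll shift 3 mm sideways, close and lift.

Call:
servo_tool:
  rows:
    - [0, 0, 0, -0.018, 0, 0, 86]
    - [0, 0, 0, -0.018, 0, 0, 64]
    - [0, 0, 0, -0.018, 0, 0, 54]
    - [0, 0, 0, -0.018, 0, 0, 54]
    - [0, 0, 0, -0.018, 0, 0, 54]
    - [0, 0, 0, -0.018, 0, 0, 54]

```text
t: 2.78
ee_pos: [404.6, 344.3, 67.0]
orientation: [1.321, 2.85, -0.0]
ft_force: [-1.2, -0.6, 5.9]
width: 61.4
grasp_force: 29.9
```

Call:
servo_tool:
  rows:
    - [0, 0, 0, 0, 0, -0.03, 54]
    - [0, 0, 0, 0, 0, -0.1, 54]
    - [0, 0, 0, 0, 0, -0.25, 54]
    - [0, 0, 0, 0, 0, -0.45, 54]
    - [0, 0, 0, 0, 0, -0.65, 54]
    - [0, 0, 0, 0, 0, -0.85, 54]
    - [0, 0, 0, 0, 0, -0.95, 54]
    - [0, 0, 0, 0, 0, -1, 54]

```text
t: 3.78
ee_pos: [404.7, 344.4, 268.4]
orientation: [1.32, 2.85, 0.003]
ft_force: [-0.6, 0.6, -4.5]
width: 61.1
grasp_force: 29.8
```

```bash
python3 - <<'E'
from h import *
from workcell import ctrl
o=ctrl.get_obs(); print(o)
for a in((430,130,290,.3),(440,-100,300,-.15),(448,-304,270,-.6)): go(o,*a)
E
```

```text
{'t': 3.775, 'qpos': array([ 0.683,  0.231,  1.794,  0.   ,  1.114, -0.02 ]), 'qvel': array([ 0.001, -0.065, -0.06 , -0.   ,  0.16 ,  0.001]), 'joint_torque': array([  0.006, -45.891, -30.08 ,   0.073,  -0.082,  -0.   ]), 'ee_pos': array([404.693, 344.372, 268.373]), 'orientation': array([1.32 , 2.85 , 0.003]), 'ft_force': array([-0.647,  0.576, -4.48 ]), 'moment': array([-0.031, -0.009, -0.042]), 'grasp_force': 29.764966589282267, 'width': 61.12175703620678}
turn [ 0.001 -0.     0.269] shift [-0.9   -0.596 -0.109] len 216.94164992396497
turn [ 0.001 -0.001  0.569] shift [-1.809 -1.301 -0.161] len 446.89334722869006
turn [ 0.001 -0.001  0.869] shift [-2.613 -1.931 -0.012] len 649.8191366778138
```

Call:
servo_tool:
  rows:
    - [0, 0, 0, -0.05, -0.03, -0.04, 54]
    - [0, 0, 0.04, -0.16, -0.11, -0.1, 54]
    - [0, 0, 0.09, -0.3, -0.2, -0.16, 54]
    - [0, 0, 0.14, -0.45, -0.3, -0.16, 54]
    - [0, 0, 0.19, -0.6, -0.4, -0.16, 54]
    - [0, 0, 0.23, -0.75, -0.5, -0.16, 54]
    - [0, 0, 0.27, -0.9, -0.6, -0.16, 54]

```text
t: 4.65
ee_pos: [428.6, 127.4, 297.8]
orientation: [-1.869, -2.524, 0.003]
ft_force: [0.0, -0.1, -3.9]
width: 61.4
grasp_force: 29.8
```

Call:
servo_tool:
  rows:
    - [0, 0, 0.05, -0.16, -0.04, 0, 54]
    - [0, 0, 0.1, -0.34, -0.08, 0, 54]
    - [0, 0, 0.15, -0.52, -0.12, 0, 54]
    - [0, 0, 0.2, -0.7, -0.16, 0, 54]
    - [0, 0, 0.25, -0.86, -0.2, 0, 54]
    - [0, 0, 0.3, -1, -0.24, 0, 54]

```text
t: 5.4
ee_pos: [441.1, -77.5, 297.9]
orientation: [-2.386, -2.042, 0.002]
ft_force: [0.8, 0.3, -4.1]
width: 61.1
grasp_force: 29.8
```

Call:
servo_tool:
  rows:
    - [0, 0, 0.06, -0.16, 0.03, 0, 54]
    - [0, 0, 0.12, -0.34, 0.06, 0, 54]
    - [0, 0, 0.18, -0.52, 0.09, 0, 54]
    - [0, 0, 0.24, -0.68, 0.12, 0, 54]
    - [0, 0, 0.28, -0.8, 0.14, 0, 54]
    - [0, 0, 0.3, -0.87, 0.15, 0, 54]
    - [0, 0, 0.3, -0.89, 0.15, 0, 54]

```text
t: 6.28
ee_pos: [444.3, -256.8, 298.1]
orientation: [-2.779, -1.462, 0.001]
ft_force: [0.3, 0.6, -4.2]
width: 61.0
grasp_force: 29.8
```

```bash
python3 - <<'E'
from h import *
from workcell import ctrl
o=ctrl.get_obs(); print(o["t"],o["ee_pos"],o["orientation"],o["width"])
go(o,448,-304,150,-.6)
E
```

```text
6.275 [ 444.312 -256.776  298.124] [-2.779 -1.462  0.001] 61.01005005142102
turn [-0.001 -0.    -0.002] shift [-0.184  0.15   0.74 ] len 155.5131139693619
```

Call:
servo_tool:
  rows:
    - [0, 0, 0, -0.06, 0.05, 0, 54]
    - [0, 0, 0, -0.15, 0.12, 0.02, 54]
    - [0, 0, 0, -0.18, 0.15, 0.12, 54]
    - [0, 0, 0, -0.18, 0.15, 0.3, 54]
    - [0, 0, 0, -0.18, 0.15, 0.5, 54]
    - [0, 0, 0, -0.18, 0.15, 0.66, 54]
    - [0, 0, 0, -0.18, 0.15, 0.74, 54]
    - [0, 0, 0, -0.18, 0.15, 0.74, 54]

```text
t: 7.28
ee_pos: [449.0, -303.2, 149.9]
orientation: [-2.779, -1.462, 0.001]
ft_force: [0.5, 0.6, -3.6]
width: 61.1
grasp_force: 29.8
```

```bash
cat >> h.py <<'E'
def axis(f,x,y,r,z0,z1,zc,fs=1.5,step=15):
    "cylinder fit of a held body seen by one camera: slices z0..z1 of points within r+12 of (x,y)"
    P,_=cloud(f); Q=P.reshape(-1,3); Q=Q[(np.hypot(Q[:,0]-x,Q[:,1]-y)<r+15)&(Q[:,2]>z0)&(Q[:,2]<z1)]
    def res(p):
        c=p[:2]+np.outer(Q[:,2]-zc,p[2:]); return np.hypot(*(Q[:,:2]-c).T)-r
    s=least_squares(res,[x,y,0,0],loss="soft_l1",f_scale=fs)
    print(len(Q),"axis at z",zc,s.x[:2],"lean",s.x[2:],"med|res|",np.median(abs(s.fun)),"zmin",np.percentile(Q[:,2],1))
E
python3 - <<'E'
from h import *
from workcell import ctrl
o=ctrl.get_obs(); print(o["t"],o["ee_pos"],o["orientation"],o["width"])
snap("side","tallwell",(250,150,390,340),3)
z=o["ee_pos"][2]; x,y=o["ee_pos"][:2]
axis("tallwell.npz",x,y,31,z-62,z-8,z-66)
axis("tallwell.npz",x,y,31,z-62,z-8,z+19)
E
```

```text
7.275 [ 449.036 -303.223  149.855] [-2.779 -1.462  0.001] 61.143238522840896
391 axis at z 83.85496244308348 [ 445.666 -302.381] lean [ 0.069 -0.002] med|res| 0.7588091659751974 zmin 88.48056809277877
391 axis at z 168.85496244308348 [ 451.559 -302.558] lean [ 0.069 -0.002] med|res| 0.7588091395269387 zmin 88.48056809277877
```

View pics/tallwell.png

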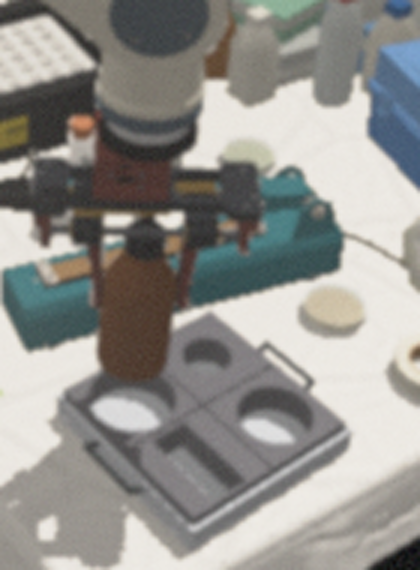

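The tall bottle hangs over the widest well. In the crop its foot is at (133,378) and the hole is at (130,405). The fit puts the foot at (445.7,-302.4), so I'll shift slightly and lower it.

Call:
servo_tool:
  rows:
    - [0, 0, 0, -0.008, 0.011, 0.03, 54]
    - [0, 0, 0, -0.008, 0.011, 0.1, 54]
    - [0, 0, 0, -0.008, 0.011, 0.18, 54]
    - [0, 0, 0, -0.008, 0.011, 0.25, 54]
    - [0, 0, 0, -0.008, 0.011, 0.31, 54]
    - [0, 0, 0, -0.008, 0.011, 0.35, 54]
    - [0, 0, 0, -0.008, 0.011, 0.37, 54]
    - [0, 0, 0, -0.008, 0.011, 0.38, 54]
    - [0, 0, 0, -0.008, 0.011, 0.385, 54]

```text
t: 8.45
ee_pos: [450.4, -305.8, 73.9]
orientation: [2.78, 1.463, 0.0]
ft_force: [-0.3, -0.1, -4.4]
width: 61.2
grasp_force: 29.8
```

Call:
servo_tool:
  rows:
    - [0, 0, 0, 0, 0, 0.005, 54]
    - [0, 0, 0, 0, 0, 0.01, 54]
    - [0, 0, 0, 0, 0, 0.014, 54]
    - [0, 0, 0, 0, 0, 0.014, 54]

```text
t: 8.95
ee_pos: [450.3, -305.6, 71.0]
orientation: [2.78, 1.463, 0.0]
ft_force: [-0.2, 0.2, -1.5]
width: 61.1
grasp_force: 29.8
```

Contact is starting, with the load dropping from 4.4 to 1.5 N. I'll go half a millimetre further, open gently and retreat.

Call:
servo_tool:
  rows:
    - [0, 0, 0, 0, 0, 0.003, 54]
    - [0, 0, 0, 0, 0, 0.003, 54]
    - [0, 0, 0, 0, 0, 0.003, 62]
    - [0, 0, 0, 0, 0, 0.003, 66]
    - [0, 0, 0, 0, 0, 0.003, 72]
    - [0, 0, 0, 0, 0, 0.003, 78]
    - [0, 0, 0, 0, 0, 0.003, 84]
    - [0, 0, 0, 0, 0, 0.003, 84]

```text
t: 9.95
ee_pos: [450.2, -305.6, 70.2]
orientation: [-2.78, -1.463, 0.0]
ft_force: [0.2, -1.6, -0.1]
width: 84.1
grasp_force: 0.0
```

Call:
servo_tool:
  rows:
    - [0, 0, 0, 0, 0, -0.05, 84]
    - [0, 0, 0, 0, 0, -0.15, 84]
    - [0, 0, 0, 0, 0, -0.35, 84]
    - [0, 0, 0, 0, 0, -0.6, 84]
    - [0, 0, 0, 0, 0, -0.85, 84]
    - [0, 0, 0, 0, 0, -0.9, 84]

```text
t: 10.7
ee_pos: [451.8, -306.7, 254.6]
orientation: [2.775, 1.46, 0.005]
ft_force: [0.1, 0.1, -0.6]
width: 84.2
grasp_force: 0.0
```

```bash
python3 - <<'E'
from h import *
from workcell import ctrl
snap("side","tallset",(250,150,390,340),3)
axis("tallset.npz",448,-304,31,42,88,4)
o=ctrl.get_obs(); print(o["t"],o["ee_pos"],o["orientation"],o["width"])
E
```

```text
308 axis at z 4 [ 447.774 -304.576] lean [0.053 0.   ] med|res| 0.758978231408804 zmin 42.50445380429369
10.75 [ 451.359 -306.407  253.782] [2.776 1.461 0.004] 84.08966774446611
```

Call:
servo_tool:
  rows:
    - [0, 0, -0.05, 0.1, -0.06, 0, 84]
    - [0, 0, -0.12, 0.3, -0.18, 0, 84]
    - [0, 0, -0.18, 0.52, -0.32, 0, 84]
    - [0, 0, -0.25, 0.72, -0.44, 0, 84]
    - [0, 0, -0.3, 0.85, -0.52, 0, 84]

```text
t: 11.38
ee_pos: [459.5, -104.5, 248.8]
orientation: [-2.378, -2.049, 0.003]
ft_force: [0.8, 0.1, -0.6]
width: 84.0
grasp_force: 0.0
```

Call:
servo_tool:
  rows:
    - [0, 0, -0.08, 0.25, -0.03, 0, 84]
    - [0, 0, -0.15, 0.5, -0.06, 0, 84]
    - [0, 0, -0.22, 0.75, -0.08, 0, 84]
    - [0, 0, -0.3, 1, -0.11, 0, 84]

```text
t: 11.88
ee_pos: [468.3, 95.9, 248.9]
orientation: [-1.861, -2.529, 0.003]
ft_force: [0.0, -0.6, -0.3]
width: 83.8
grasp_force: 0.0
```

Call:
servo_tool:
  rows:
    - [0, 0, -0.08, 0.23, 0.08, 0, 84]
    - [0, 0, -0.15, 0.46, 0.16, 0, 84]
    - [0, 0, -0.22, 0.7, 0.25, 0, 84]
    - [0, 0, -0.28, 0.88, 0.31, 0, 84]
    - [0, 0, -0.3, 0.94, 0.33, 0, 84]

```text
t: 12.5
ee_pos: [476.2, 294.8, 248.6]
orientation: [-1.251, -2.88, 0.003]
ft_force: [-0.5, -0.0, -0.5]
width: 83.9
grasp_force: 0.0
```

```bash
python3 - <<'E'
from h import *
from workcell import ctrl
o=ctrl.get_obs(); print(o["t"],o["ee_pos"],o["orientation"],o["width"])
go(o,479,455,130,.757)
snap("side","mid1",(250,150,390,340),3)
axis("mid1.npz",479,455,25,12,63,0)
axis("mid1.npz",479,455,25,12,63,55)
E
```

```text
12.5 [476.189 294.846 248.576] [-1.251 -2.88   0.003] 83.86773532726966
turn [-0.002 -0.    -0.004] shift [0.575 0.558 0.592] len 199.29244168046304
150 axis at z 0 [483.936 457.758] lean [-0.103 -0.036] med|res| 1.955135813617206 zmin 12.865291422779755
150 axis at z 55 [478.277 455.77 ] lean [-0.103 -0.036] med|res| 1.9551356171412255 zmin 12.865291422779755
```

View pics/mid1.png

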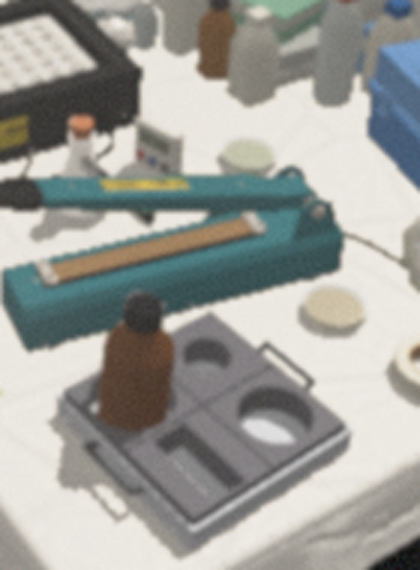

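The tall bottle stands in the widest well, cap at (143,312) and body at (137,380), leaning slightly as it did at the start. Next is the middle bottle.

Call:
servo_tool:
  rows:
    - [0, 0, 0, 0.1, 0.1, 0, 84]
    - [0, 0, 0, 0.28, 0.27, 0, 84]
    - [0, 0, 0, 0.45, 0.44, 0.05, 84]
    - [0, 0, 0, 0.55, 0.54, 0.2, 84]
    - [0, 0, 0, 0.575, 0.558, 0.4, 84]
    - [0, 0, 0, 0.575, 0.558, 0.55, 84]
    - [0, 0, 0, 0.575, 0.558, 0.59, 84]

```text
t: 13.42
ee_pos: [479.7, 451.2, 129.4]
orientation: [-1.258, -2.877, 0.008]
ft_force: [-0.2, -1.0, 0.2]
width: 84.1
grasp_force: 0.0
```

```bash
python3 - <<'E'
from h import *
from workcell import ctrl
o=ctrl.get_obs(); print(o["t"],o["ee_pos"],o["orientation"],o["width"])
go(o,478.5,455.3,36,.757)
E
```

```text
13.425 [479.729 451.221 129.444] [-1.258 -2.877  0.008] 84.06634164890991
turn [-0.004  0.    -0.007] shift [0.019 0.012 0.467] len 93.5407592180562
```

Call:
servo_tool:
  rows:
    - [0, 0, 0, 0.015, 0.01, 0.05, 84]
    - [0, 0, 0, 0.018, 0.01, 0.18, 84]
    - [0, 0, 0, 0.018, 0.01, 0.32, 84]
    - [0, 0, 0, 0.018, 0.01, 0.42, 84]
    - [0, 0, 0, 0.018, 0.01, 0.465, 84]
    - [0, 0, 0, 0.018, 0.01, 0.465, 60]
    - [0, 0, 0, 0.018, 0.01, 0.465, 42]
    - [0, 0, 0, 0.018, 0.01, 0.465, 42]
    - [0, 0, 0, 0.018, 0.01, 0.465, 42]
    - [0, 0, 0, 0.018, 0.01, 0.465, 42]

```text
t: 14.68
ee_pos: [480.1, 458.0, 39.9]
orientation: [1.256, 2.879, 0.001]
ft_force: [0.1, -0.6, 4.1]
width: 48.8
grasp_force: 29.9
```

Call:
servo_tool:
  rows:
    - [0, 0, 0, 0, 0, 0, 42]
    - [0, 0, 0, 0, 0, -0.03, 42]
    - [0, 0, 0, 0, 0, -0.1, 42]
    - [0, 0, 0, 0, 0, -0.25, 42]
    - [0, 0, 0, 0, 0, -0.45, 42]
    - [0, 0, 0, 0, 0, -0.65, 42]
    - [0, 0, 0, 0, 0, -0.85, 42]
    - [0, 0, 0, 0, 0, -0.95, 42]
    - [0, 0, 0, 0, 0, -1, 42]

```text
t: 15.8
ee_pos: [479.8, 457.8, 240.3]
orientation: [1.256, 2.879, 0.001]
ft_force: [0.3, -0.4, -1.5]
width: 48.9
grasp_force: 29.8
```

```bash
python3 - <<'E'
from h import *
from workcell import ctrl
o=ctrl.get_obs(); print(o["t"],o["ee_pos"],o["orientation"],o["ft_force"])
for a in((470,260,285,.5),(460,60,285,.3),(470,-140,285,.15)): go(o,*a)
E
```

```text
15.8 [479.839 457.76  240.321] [1.256 2.879 0.001] [ 0.318 -0.424 -1.547]
turn [ 0.001 -0.     0.165] shift [-0.691 -0.708 -0.224] len 202.98321920775751
turn [ 0.001 -0.     0.299] shift [-1.39  -1.425 -0.225] len 400.7531797904437
turn [ 0.001 -0.     0.399] shift [-2.158 -2.069 -0.225] len 599.5085279179693
```

Call:
servo_tool:
  rows:
    - [0, 0, 0.01, -0.04, -0.04, -0.05, 42]
    - [0, 0, 0.04, -0.14, -0.14, -0.12, 42]
    - [0, 0, 0.08, -0.27, -0.28, -0.15, 42]
    - [0, 0, 0.11, -0.41, -0.42, -0.15, 42]
    - [0, 0, 0.14, -0.55, -0.56, -0.15, 42]
    - [0, 0, 0.165, -0.69, -0.71, -0.15, 42]

```text
t: 16.55
ee_pos: [468.6, 257.8, 268.1]
orientation: [-1.604, -2.7, 0.003]
ft_force: [0.3, -0.5, -1.8]
width: 49.0
grasp_force: 29.8
```

Call:
servo_tool:
  rows:
    - [0, 0, 0.02, -0.16, -0.09, 0, 42]
    - [0, 0, 0.05, -0.34, -0.18, 0, 42]
    - [0, 0, 0.08, -0.52, -0.28, 0, 42]
    - [0, 0, 0.11, -0.7, -0.38, 0, 42]
    - [0, 0, 0.13, -0.88, -0.48, 0, 42]

```text
t: 17.18
ee_pos: [468.5, 57.7, 268.3]
orientation: [-1.859, -2.531, 0.003]
ft_force: [0.2, -0.4, -1.7]
width: 48.9
grasp_force: 29.8
```

Call:
servo_tool:
  rows:
    - [0, 0, 0.02, -0.18, -0.04, 0, 42]
    - [0, 0, 0.04, -0.38, -0.08, 0, 42]
    - [0, 0, 0.06, -0.58, -0.12, 0, 42]
    - [0, 0, 0.08, -0.78, -0.16, 0, 42]
    - [0, 0, 0.1, -0.98, -0.2, 0, 42]

```text
t: 17.8
ee_pos: [489.4, -140.9, 268.2]
orientation: [-2.043, -2.384, 0.002]
ft_force: [-0.2, 0.3, -1.6]
width: 48.6
grasp_force: 29.8
```

Call:
servo_tool:
  rows:
    - [0, 0, 0.01, -0.18, 0.01, 0, 42]
    - [0, 0, 0.02, -0.38, 0.03, 0, 42]
    - [0, 0, 0.04, -0.58, 0.04, 0, 42]
    - [0, 0, 0.05, -0.76, 0.06, 0, 42]
    - [0, 0, 0.05, -0.9, 0.07, 0, 42]
    - [0, 0, 0.05, -1, 0.07, 0, 42]
    - [0, 0, 0.05, -1, 0.07, 0, 42]

```text
t: 18.68
ee_pos: [534.7, -335.6, 268.4]
orientation: [-2.131, -2.306, 0.0]
ft_force: [-0.9, -0.2, -1.2]
width: 48.9
grasp_force: 29.8
```

```bash
python3 - <<'E'
from h import *
from workcell import ctrl
o=ctrl.get_obs(); print(o["t"],o["ee_pos"],o["orientation"],o["width"])
go(o,542,-386,120,.069)
E
```

```text
18.675 [ 534.714 -335.636  268.39 ] [-2.131 -2.306  0.   ] 48.85450221370997
turn [-0.001 -0.001  0.007] shift [-0.255  0.017  0.742] len 156.87369706875083
```

Call:
servo_tool:
  rows:
    - [0, 0, 0, -0.08, 0, 0, 42]
    - [0, 0, 0, -0.2, 0.01, 0.02, 42]
    - [0, 0, 0, -0.25, 0.017, 0.12, 42]
    - [0, 0, 0, -0.255, 0.017, 0.3, 42]
    - [0, 0, 0, -0.255, 0.017, 0.5, 42]
    - [0, 0, 0, -0.255, 0.017, 0.66, 42]
    - [0, 0, 0, -0.255, 0.017, 0.74, 42]
    - [0, 0, 0, -0.255, 0.017, 0.74, 42]

```text
t: 19.68
ee_pos: [542.2, -385.0, 119.6]
orientation: [-2.128, -2.307, 0.0]
ft_force: [-0.1, -0.6, -1.3]
width: 48.9
grasp_force: 29.8
```

```bash
python3 - <<'E'
from h import *
from workcell import ctrl
o=ctrl.get_obs(); print(o["t"],o["ee_pos"],o["orientation"],o["width"])
snap("side","midwell",(250,150,390,340),3)
x,y,z=o["ee_pos"]
axis("midwell.npz",x,y,25,z-38,z-6,z-40)
axis("midwell.npz",x,y,25,z-38,z-6,z)
E
```

```text
19.675 [ 542.177 -385.001  119.578] [-2.128 -2.307  0.   ] 48.8626996463742
168 axis at z 79.57800392594578 [ 544.748 -387.211] lean [-0.057  0.016] med|res| 0.6942664131703431 zmin 82.69136624808768
168 axis at z 119.57800392594578 [ 542.468 -386.577] lean [-0.057  0.016] med|res| 0.694266450340681 zmin 82.69136624808768
```

View pics/midwell.png

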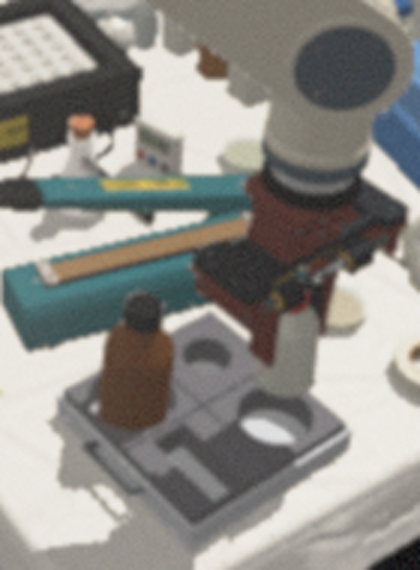

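The middle bottle is over the middle well, foot at (285,388) in the crop. I'll shift 3 mm towards the robot and lower it.

Call:
servo_tool:
  rows:
    - [0, 0, 0, 0.003, -0.015, 0.03, 42]
    - [0, 0, 0, 0.003, -0.015, 0.1, 42]
    - [0, 0, 0, 0.003, -0.015, 0.18, 42]
    - [0, 0, 0, 0.003, -0.015, 0.25, 42]
    - [0, 0, 0, 0.003, -0.015, 0.31, 42]
    - [0, 0, 0, 0.003, -0.015, 0.345, 42]
    - [0, 0, 0, 0.003, -0.015, 0.358, 42]
    - [0, 0, 0, 0.003, -0.015, 0.365, 42]
    - [0, 0, 0, 0.003, -0.015, 0.365, 42]

```text
t: 20.85
ee_pos: [540.1, -385.3, 48.6]
orientation: [2.13, 2.309, 0.0]
ft_force: [0.0, -0.4, -0.9]
width: 48.9
grasp_force: 29.8
```

Call:
servo_tool:
  rows:
    - [0, 0, 0, 0, 0, 0.005, 42]
    - [0, 0, 0, 0, 0, 0.007, 42]
    - [0, 0, 0, 0, 0, 0.007, 42]

```text
t: 21.22
ee_pos: [539.9, -385.1, 47.0]
orientation: [2.13, 2.309, 0.0]
ft_force: [-0.2, -1.2, -1.2]
width: 49.0
grasp_force: 29.8
```

Call:
servo_tool:
  rows:
    - [0, 0, 0, 0, 0, 0.005, 42]
    - [0, 0, 0, 0, 0, 0.01, 42]
    - [0, 0, 0, 0, 0, 0.01, 42]

```text
t: 21.6
ee_pos: [539.8, -385.0, 44.7]
orientation: [-2.13, -2.309, 0.0]
ft_force: [0.1, 0.1, -1.5]
width: 48.8
grasp_force: 29.8
```

Call:
servo_tool:
  rows:
    - [0, 0, 0, 0, 0, 0.005, 42]
    - [0, 0, 0, 0, 0, 0.007, 42]
    - [0, 0, 0, 0, 0, 0.007, 42]

```text
t: 21.98
ee_pos: [539.9, -385.2, 43.9]
orientation: [2.13, 2.309, -0.0]
ft_force: [-2.1, 1.4, 4.6]
width: 49.0
grasp_force: 29.9
```

Call:
servo_tool:
  rows:
    - [0, 0, 0, 0, 0, 0, 50]
    - [0, 0, 0, 0, 0, 0, 54]
    - [0, 0, 0, 0, 0, 0, 60]
    - [0, 0, 0, 0, 0, 0, 66]
    - [0, 0, 0, 0, 0, 0, 72]
    - [0, 0, 0, 0, 0, 0, 74]
    - [0, 0, 0, 0, 0, -0.03, 74]

```text
t: 22.85
ee_pos: [539.5, -384.9, 49.2]
orientation: [-2.13, -2.308, 0.0]
ft_force: [0.2, -0.4, -0.7]
width: 74.1
grasp_force: 0.0
```

Call:
servo_tool:
  rows:
    - [0, 0, 0, 0, 0, -0.1, 74]
    - [0, 0, 0, 0, 0, -0.3, 74]
    - [0, 0, 0, 0, 0, -0.55, 74]
    - [0, 0, 0, 0, 0, -0.8, 74]
    - [0, 0, 0, 0, 0, -1, 74]

```text
t: 23.48
ee_pos: [540.3, -385.3, 253.8]
orientation: [2.128, 2.306, 0.001]
ft_force: [1.1, -0.2, -0.5]
width: 74.1
grasp_force: 0.0
```

Call:
servo_tool:
  rows:
    - [0, 0, 0, 0.15, -0.03, 0, 74]
    - [0, 0, 0, 0.4, -0.07, 0, 74]
    - [0, 0, 0, 0.7, -0.12, 0, 74]
    - [0, 0, 0, 0.97, -0.17, 0, 74]
    - [0, 0, 0, 0.97, -0.17, 0, 74]

```text
t: 24.1
ee_pos: [489.3, -191.6, 251.1]
orientation: [2.126, 2.312, 0.001]
ft_force: [1.1, -0.7, -0.2]
width: 74.3
grasp_force: 0.0
```

```bash
python3 - <<'E'
from h import *
from workcell import ctrl
o=ctrl.get_obs(); print(o["t"],o["ee_pos"],o["orientation"],o["width"])
snap("side","midset",(190,150,390,340),3)
axis("midset.npz",541,-386,25,40,66,4)
axis("midset.npz",433.5,-30.5,13.5,12,86,0)
axis("midset.npz",433.5,-30.5,13.5,12,86,70)
go(o,433.5,-30.5,160,0)
E
```

```text
24.1 [ 489.333 -191.62   251.065] [2.126 2.312 0.001] 74.26134484744382
135 axis at z 4 [ 541.779 -386.325] lean [-0.052  0.01 ] med|res| 0.9092987229820935 zmin 40.87124286093559
150 axis at z 0 [433.496 -30.261] lean [ 0.004 -0.012] med|res| 1.0312026002848889 zmin 14.43179406252554
150 axis at z 70 [433.804 -31.073] lean [ 0.004 -0.012] med|res| 1.031202647872819 zmin 14.43179406252554
turn [0.001 0.    0.056] shift [ 0.826 -0.211  0.455] len 193.31327416680426
```

View pics/midset.png

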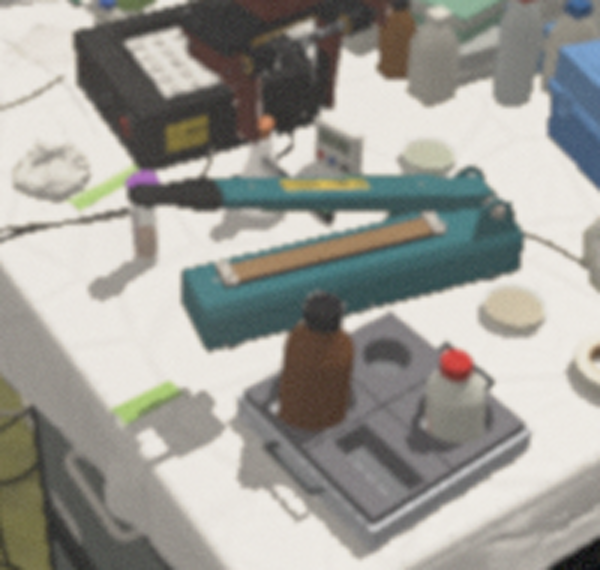

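Both bottles stand in their wells, the tall one at (315,370) and the red-capped one at (455,400). The tube is at (145,215), next to the handle grip.

Call:
servo_tool:
  rows:
    - [0, 0, 0.01, 0.15, -0.04, 0, 50]
    - [0, 0, 0.03, 0.4, -0.1, 0, 50]
    - [0, 0, 0.05, 0.65, -0.17, 0, 50]
    - [0, 0, 0.056, 0.8, -0.21, 0, 50]
    - [0, 0, 0.056, 0.826, -0.211, 0.1, 50]
    - [0, 0, 0.056, 0.826, -0.211, 0.3, 50]
    - [0, 0, 0.056, 0.826, -0.211, 0.42, 50]
    - [0, 0, 0.056, 0.826, -0.211, 0.455, 50]
    - [0, 0, 0.056, 0.826, -0.211, 0.455, 50]

```text
t: 25.28
ee_pos: [435.8, -33.8, 158.9]
orientation: [2.226, 2.216, 0.0]
ft_force: [-0.6, 0.1, -0.1]
width: 49.7
grasp_force: 0.0
```

```bash
python3 - <<'E'
from h import *
from workcell import ctrl
o=ctrl.get_obs(); print(o["t"],o["ee_pos"],o["orientation"],o["width"])
go(o,433.5,-31,51,0)
E
```

```text
25.275 [435.783 -33.76  158.901] [2.226 2.216 0.   ] 49.69037659702876
turn [ 0.     0.    -0.003] shift [ 0.014 -0.012  0.539] len 107.96000405219172
```

Call:
servo_tool:
  rows:
    - [0, 0, 0, 0.014, -0.012, 0.02, 50]
    - [0, 0, 0, 0.014, -0.012, 0.1, 50]
    - [0, 0, 0, 0.014, -0.012, 0.22, 50]
    - [0, 0, 0, 0.014, -0.012, 0.36, 50]
    - [0, 0, 0, 0.014, -0.012, 0.48, 50]
    - [0, 0, 0, 0.014, -0.012, 0.54, 50]
    - [0, 0, 0, 0.014, -0.012, 0.54, 35]
    - [0, 0, 0, 0.014, -0.012, 0.54, 20]
    - [0, 0, 0, 0.014, -0.012, 0.54, 20]
    - [0, 0, 0, 0.014, -0.012, 0.54, 20]

```text
t: 26.52
ee_pos: [433.3, -30.4, 51.1]
orientation: [2.224, 2.217, 0.002]
ft_force: [-0.9, -0.0, 4.4]
width: 33.6
grasp_force: 30.0
```

Call:
servo_tool:
  rows:
    - [0, 0, 0, 0, 0, 0, 20]
    - [0, 0, 0, 0, 0, -0.03, 20]
    - [0, 0, 0, 0, 0, -0.1, 20]
    - [0, 0, 0, 0, 0, -0.25, 20]
    - [0, 0, 0, 0, 0, -0.45, 20]
    - [0, 0, 0, 0, 0, -0.65, 20]
    - [0, 0, 0, 0, 0, -0.85, 20]
    - [0, 0, 0, 0, 0, -0.95, 20]
    - [0, 0, 0, 0, 0, -1, 20]

```text
t: 27.65
ee_pos: [432.9, -30.4, 252.3]
orientation: [2.224, 2.216, 0.003]
ft_force: [0.3, 0.6, -0.8]
width: 33.8
grasp_force: 30.0
```

```bash
python3 - <<'E'
from h import *
from workcell import ctrl
o=ctrl.get_obs(); print(o["t"],o["ee_pos"],o["orientation"],o["ft_force"])
for a in((480,-180,290,-.75),(536,-298,290,-1.5)): go(o,*a)
E
```

```text
27.65 [432.858 -30.385 252.3  ] [2.224 2.216 0.003] [ 0.302  0.62  -0.81 ]
turn [ 0.002 -0.     0.498] shift [-0.747  0.239 -0.188] len 161.33289579360093
turn [ 0.001 -0.001  0.998] shift [-1.336  0.521 -0.187] len 289.27035812156885
```

Call:
servo_tool:
  rows:
    - [0, 0, 0.03, -0.02, 0, -0.08, 20]
    - [0, 0, 0.08, -0.1, 0.03, -0.15, 20]
    - [0, 0, 0.15, -0.21, 0.06, -0.15, 20]
    - [0, 0, 0.23, -0.33, 0.1, -0.15, 20]
    - [0, 0, 0.32, -0.45, 0.14, -0.15, 20]
    - [0, 0, 0.4, -0.57, 0.18, -0.15, 20]
    - [0, 0, 0.46, -0.67, 0.22, -0.15, 20]
    - [0, 0, 0.5, -0.75, 0.24, -0.15, 20]

```text
t: 28.65
ee_pos: [479.9, -181.2, 280.0]
orientation: [-2.884, -1.244, 0.002]
ft_force: [0.1, 0.3, -0.1]
width: 34.0
grasp_force: 30.0
```

Call:
servo_tool:
  rows:
    - [0, 0, 0.08, -0.04, 0.1, 0, 20]
    - [0, 0, 0.16, -0.08, 0.2, 0, 20]
    - [0, 0, 0.24, -0.12, 0.31, 0, 20]
    - [0, 0, 0.32, -0.16, 0.42, 0, 20]
    - [0, 0, 0.4, -0.2, 0.52, 0, 20]
    - [0, 0, 0.46, -0.23, 0.59, 0, 20]
    - [0, 0, 0.5, -0.24, 0.61, 0, 20]
    - [0, 0, 0.5, -0.24, 0.61, 0, 20]

```text
t: 29.65
ee_pos: [535.9, -299.1, 280.0]
orientation: [-3.139, -0.106, 0.002]
ft_force: [0.5, 0.8, 0.4]
width: 33.6
grasp_force: 30.0
```

```bash
python3 - <<'E'
from h import *
from workcell import ctrl
o=ctrl.get_obs(); print(o["t"],o["ee_pos"],o["orientation"],o["width"])
go(o,536,-298,125,-1.502)
E
```

```text
29.65 [ 535.9   -299.106  279.969] [-3.139 -0.106  0.002] 33.61075815545591
turn [-0.     0.001 -0.001] shift [ 0.002 -0.005  0.775] len 154.9729664807454
```

Call:
servo_tool:
  rows:
    - [0, 0, 0, 0, -0.005, 0.05, 20]
    - [0, 0, 0, 0, -0.005, 0.2, 20]
    - [0, 0, 0, 0, -0.005, 0.4, 20]
    - [0, 0, 0, 0, -0.005, 0.6, 20]
    - [0, 0, 0, 0, -0.005, 0.72, 20]
    - [0, 0, 0, 0, -0.005, 0.775, 20]
    - [0, 0, 0, 0, -0.005, 0.775, 20]

```text
t: 30.52
ee_pos: [535.8, -297.6, 124.9]
orientation: [-3.139, -0.107, 0.002]
ft_force: [0.0, -0.6, 0.9]
width: 33.8
grasp_force: 30.0
```

```bash
python3 - <<'E'
from h import *
from workcell import ctrl
o=ctrl.get_obs(); print(o["t"],o["ee_pos"],o["orientation"],o["width"])
snap("side","tubewell",(250,150,390,340),3)
x,y,z=o["ee_pos"]
axis("tubewell.npz",x,y,13.5,z-48,z-2,z-51)
axis("tubewell.npz",x,y,13.5,z-48,z-2,z-10)
E
```

```text
30.525 [ 535.82  -297.592  124.905] [-3.139 -0.107  0.002] 33.82486596338074
122 axis at z 73.90465591163472 [ 537.821 -299.077] lean [-0.031  0.013] med|res| 0.9655145926238058 zmin 77.7343239991499
122 axis at z 114.90465591163472 [ 536.545 -298.561] lean [-0.031  0.013] med|res| 0.9655147811270366 zmin 77.7343239991499
```

View pics/tubewell.png

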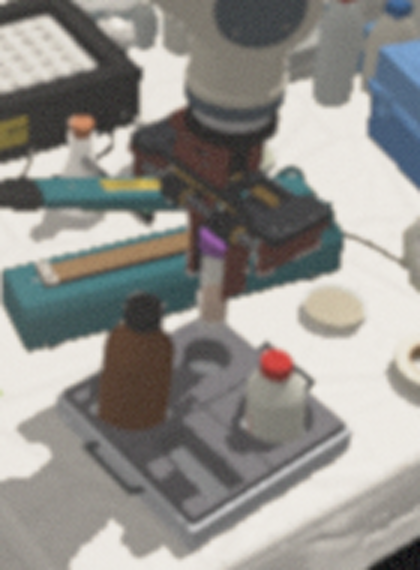

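```bash
python3 - <<'E'
from h import *
for f in("top0.npz","side0.npz"):
    Q=cloud(f)[0].reshape(-1,3); q=Q[(Q[:,0]>485)&(Q[:,0]<590)&(Q[:,1]>-260)&(Q[:,1]<-150)&(Q[:,2]>100)]
    print(f,len(q),q.min(0),q.max(0), np.sort(q[:,1])[:8])
E
```

```text
top0.npz 322 [ 485.706 -198.133  127.669] [ 589.582 -150.131  163.959] [-198.133 -197.806 -197.767 -197.564 -197.263 -197.235 -196.13  -195.442]
side0.npz 424 [ 485.329 -203.275  114.173] [ 589.778 -150.282  159.792] [-203.275 -202.87  -202.798 -202.303 -202.187 -202.155 -201.548 -201.51 ]
```

The tube hangs over the narrowest well, foot at (212,318) in the crop. Turning 0.29 rad keeps the gripper body clear of the sealer handle; then I'll lower it.

Call:
servo_tool:
  rows:
    - [0, 0, 0.07, -0.01, -0.004, 0, 20]
    - [0, 0, 0.15, -0.011, -0.004, 0, 20]
    - [0, 0, 0.194, -0.011, -0.004, 0.03, 20]
    - [0, 0, 0.194, -0.011, -0.004, 0.1, 20]
    - [0, 0, 0.194, -0.011, -0.004, 0.18, 20]
    - [0, 0, 0.194, -0.011, -0.004, 0.25, 20]
    - [0, 0, 0.194, -0.011, -0.004, 0.3, 20]
    - [0, 0, 0.194, -0.011, -0.004, 0.325, 20]
    - [0, 0, 0.194, -0.011, -0.004, 0.335, 20]
    - [0, 0, 0.194, -0.011, -0.004, 0.335, 20]

```text
t: 31.82
ee_pos: [534.1, -297.5, 58.6]
orientation: [3.122, -0.351, 0.001]
ft_force: [-0.1, 0.2, -0.1]
width: 33.9
grasp_force: 30.0
```

Call:
servo_tool:
  rows:
    - [0, 0, 0, 0, 0, 0.005, 20]
    - [0, 0, 0, 0, 0, 0.01, 20]
    - [0, 0, 0, 0, 0, 0.01, 20]

```text
t: 32.2
ee_pos: [533.9, -297.4, 56.6]
orientation: [3.122, -0.351, 0.0]
ft_force: [-0.5, -0.1, 0.1]
width: 34.1
grasp_force: 30.0
```

Call:
servo_tool:
  rows:
    - [0, 0, 0, 0, 0, 0.004, 20]
    - [0, 0, 0, 0, 0, 0.008, 20]
    - [0, 0, 0, 0, 0, 0.008, 20]

```text
t: 32.58
ee_pos: [534.2, -297.5, 55.2]
orientation: [3.122, -0.351, 0.001]
ft_force: [-0.4, -0.2, 2.8]
width: 33.6
grasp_force: 30.0
```

Call:
servo_tool:
  rows:
    - [0, 0, 0, 0, 0, 0, 32]
    - [0, 0, 0, 0, 0, 0, 37]
    - [0, 0, 0, 0, 0, 0, 42]
    - [0, 0, 0, 0, 0, 0, 48]
    - [0, 0, 0, 0, 0, 0, 50]
    - [0, 0, 0, 0, 0, 0, 50]

```text
t: 33.33
ee_pos: [533.9, -297.3, 54.8]
orientation: [-3.122, 0.351, 0.0]
ft_force: [-1.3, -0.4, 0.0]
width: 50.0
grasp_force: 0.0
```

Call:
servo_tool:
  rows:
    - [0, 0, 0, 0, 0, -0.05, 50]
    - [0, 0, 0, 0, 0, -0.2, 50]
    - [0, 0, 0, 0, 0, -0.4, 50]
    - [0, 0, 0, 0, 0, -0.65, 50]
    - [0, 0, 0, 0, 0, -0.9, 50]
    - [0, 0, 0, 0, 0, -1, 50]

```text
t: 34.08
ee_pos: [535.2, -298.1, 259.4]
orientation: [3.12, -0.35, 0.008]
ft_force: [-0.2, -0.1, 0.3]
width: 49.9
grasp_force: 0.0
```

```bash
python3 - <<'E'
from h import *
from workcell import ctrl
o=ctrl.get_obs(); print(o["t"],o["ee_pos"],o["orientation"],o["width"])
snap("top","lane",(220,120,400,255),4)
snap("side","tubeset",(250,150,390,340),3)
axis("tubeset.npz",535,-299,13.5,40,88,4)
for f in("top0.npz","side0.npz","lane.npz"):
    Q=cloud(f)[0].reshape(-1,3); q=Q[(np.hypot(*(Q[:,:2]-(691.5,-11)).T)<50)&(Q[:,2]>50)&(Q[:,2]<72)]
    for k in range(3):
        m=q[:,:2].mean(0); w,v=np.linalg.eigh(np.cov(q[:,:2].T)); 
    y=v[:,1]; y*=np.sign(y[1]); L=(q[:,:2]-m)@np.stack([[y[1],-y[0]],y],1)
    print(f,len(q),m,"yaw",np.arctan2(-y[0],y[1]),"ext",np.percentile(L,[3,97],axis=0).ravel(), "zmax",np.percentile(q[:,2],90))
P=cloud("top0.npz")[0]; Q=P.reshape(-1,3)
q=Q[(abs(Q[:,0]-691)<95)&(abs(Q[:,1]+11)<55)&(Q[:,2]>80)]; print("tall near timer",len(q),q[:5])
for a in((600,-100,255,-.7),(691.5,-11,130,.2)): go(o,*a)
E
```

```text
34.075 [ 535.172 -298.063  259.371] [ 3.12  -0.35   0.008] 49.93039186930887
133 axis at z 4 [ 534.905 -299.092] lean [0.009 0.001] med|res| 0.7602983765564932 zmin 41.15713777092677
top0.npz 84 [691.996 -10.001] yaw 0.2459716543360047 ext [ -7.61  -27.76    9.133  27.575] zmax 64.59737920340277
side0.npz 83 [689.783 -13.303] yaw 0.23242815038650555 ext [ -6.908 -26.826  10.028  29.965] zmax 61.62819631291636
lane.npz 85 [691.847 -10.437] yaw 0.2349901109699844 ext [ -7.833 -27.647   9.411  27.357] zmax 64.19766442600493
tall near timer 0 []
turn [ 0.003 -0.003 -0.73 ] shift [ 0.096 -1.038  0.021] len 208.44842891316813
turn [ 0.004 -0.001 -1.33 ] shift [ 0.44  -1.574  0.647] len 351.5401826967493
```

View pics/lane.png

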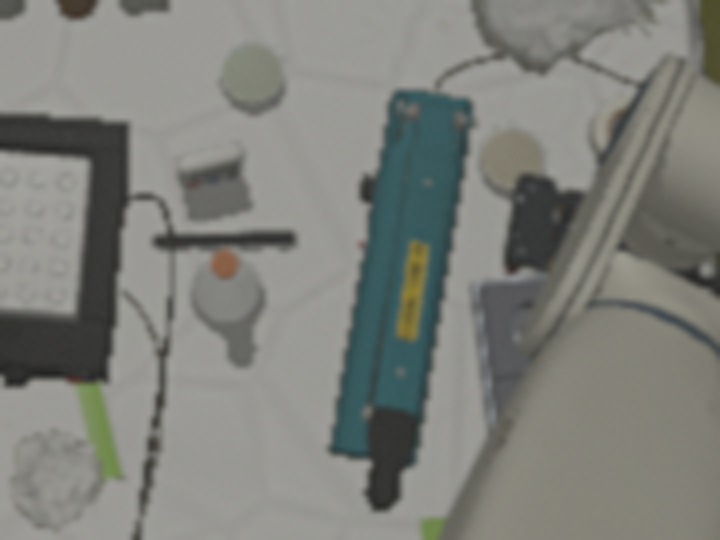

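View pics/tubeset.png

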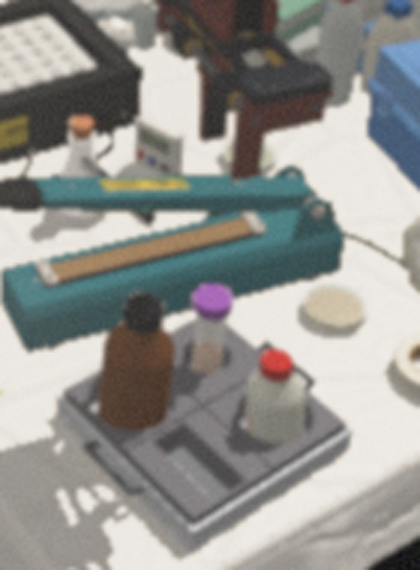

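The tube stands upright in the narrowest well at (210,335). In the lane picture the timer is at (213,165), with the flask stopper at (225,262) in front of it.

Call:
servo_tool:
  rows:
    - [0, 0, -0.06, 0.02, -0.08, 0, 50]
    - [0, 0, -0.18, 0.06, -0.25, 0, 50]
    - [0, 0, -0.3, 0.12, -0.45, 0, 50]
    - [0, 0, -0.42, 0.18, -0.65, 0, 50]
    - [0, 0, -0.54, 0.24, -0.82, 0, 50]
    - [0, 0, -0.66, 0.28, -0.95, 0, 50]
    - [0, 0, -0.73, 0.3, -1, 0, 50]
    - [0, 0, -0.73, 0.3, -1, 0, 50]

```text
t: 35.17
ee_pos: [636.4, -114.8, 253.5]
orientation: [-2.847, -1.326, 0.003]
ft_force: [0.1, 0.3, 1.1]
width: 50.2
grasp_force: 0.0
```

```bash
python3 - <<'E'
from h import *
from workcell import ctrl
o=ctrl.get_obs(); print(o["t"],o["ee_pos"],o["orientation"],o["width"])
go(o,692,-11,130,.21)
E
```

```text
35.175 [ 636.401 -114.837  253.505] [-2.847 -1.326  0.003] 50.173673935120156
turn [-0.001  0.    -0.606] shift [ 0.577 -0.12   0.617] len 170.66586308526712
```

Call:
servo_tool:
  rows:
    - [0, 0, -0.1, 0.1, -0.02, 0, 50]
    - [0, 0, -0.22, 0.25, -0.05, 0, 50]
    - [0, 0, -0.34, 0.4, -0.08, 0, 50]
    - [0, 0, -0.46, 0.52, -0.11, 0, 50]
    - [0, 0, -0.57, 0.577, -0.12, 0.05, 50]
    - [0, 0, -0.606, 0.577, -0.12, 0.2, 50]
    - [0, 0, -0.606, 0.577, -0.12, 0.4, 50]
    - [0, 0, -0.606, 0.577, -0.12, 0.56, 50]
    - [0, 0, -0.606, 0.577, -0.12, 0.617, 50]
    - [0, 0, -0.606, 0.577, -0.12, 0.617, 50]

```text
t: 36.42
ee_pos: [692.2, -12.4, 130.9]
orientation: [-1.978, -2.439, 0.002]
ft_force: [-0.3, -0.4, -0.2]
width: 50.2
grasp_force: 0.0
```

```bash
python3 - <<'E'
from h import *
from workcell import ctrl
o=ctrl.get_obs(); print(o["t"],o["ee_pos"],o["orientation"],o["width"])
go(o,692,-11,39,.21)
E
```

```text
36.425 [692.24  -12.398 130.893] [-1.978 -2.439  0.002] 50.16440021951224
turn [-0.001 -0.    -0.001] shift [0.007 0.001 0.459] len 91.90435396365422
```

Call:
servo_tool:
  rows:
    - [0, 0, 0, 0.007, 0, 0.05, 50]
    - [0, 0, 0, 0.007, 0, 0.18, 50]
    - [0, 0, 0, 0.007, 0, 0.32, 50]
    - [0, 0, 0, 0.007, 0, 0.42, 50]
    - [0, 0, 0, 0.007, 0, 0.455, 50]
    - [0, 0, 0, 0.007, 0, 0.455, 38]
    - [0, 0, 0, 0.007, 0, 0.455, 26]
    - [0, 0, 0, 0.007, 0, 0.455, 12]
    - [0, 0, 0, 0.007, 0, 0.455, 12]
    - [0, 0, 0, 0.007, 0, 0.455, 12]

```text
t: 37.67
ee_pos: [692.9, -10.5, 41.2]
orientation: [1.976, 2.441, 0.001]
ft_force: [-0.1, -0.1, 3.9]
width: 17.5
grasp_force: 30.0
```

Call:
servo_tool:
  rows:
    - [0, 0, 0, 0, 0, 0, 12]
    - [0, 0, 0, 0, 0, -0.03, 12]
    - [0, 0, 0, 0, 0, -0.1, 12]
    - [0, 0, 0, 0, 0, -0.25, 12]
    - [0, 0, 0, 0, 0, -0.45, 12]
    - [0, 0, 0, 0, 0, -0.65, 12]
    - [0, 0, 0, 0, 0, -0.85, 12]
    - [0, 0, 0, 0, 0, -0.95, 12]
    - [0, 0, 0, 0, 0, -1, 12]

```text
t: 38.8
ee_pos: [692.5, -10.5, 241.6]
orientation: [1.976, 2.441, 0.001]
ft_force: [-0.7, 0.2, -0.9]
width: 18.0
grasp_force: 30.0
```

```bash
python3 - <<'E'
from h import *
from workcell import ctrl
o=ctrl.get_obs(); print(o["t"],o["ee_pos"],o["orientation"],o["ft_force"])
for a in((620,-190,270,.14),(454,-392,270,.069)): go(o,*a)
E
```

```text
38.8 [692.529 -10.54  241.562] [1.976 2.441 0.001] [-0.734  0.188 -0.889]
turn [0.001 0.    0.046] shift [-0.802 -0.541 -0.142] len 195.64022017058167
turn [0.001 0.    0.094] shift [-1.618 -1.563 -0.143] len 450.79556269956083
```

Call:
servo_tool:
  rows:
    - [0, 0, 0, -0.06, -0.04, -0.03, 12]
    - [0, 0, 0.01, -0.2, -0.13, -0.06, 12]
    - [0, 0, 0.02, -0.36, -0.24, -0.06, 12]
    - [0, 0, 0.03, -0.52, -0.35, -0.06, 12]
    - [0, 0, 0.04, -0.67, -0.45, -0.06, 12]
    - [0, 0, 0.046, -0.8, -0.54, -0.06, 12]

```text
t: 39.55
ee_pos: [618.1, -191.3, 250.8]
orientation: [-2.06, -2.369, 0.002]
ft_force: [-0.1, 0.5, 0.3]
width: 17.7
grasp_force: 30.0
```

Call:
servo_tool:
  rows:
    - [0, 0, 0.01, -0.13, -0.14, 0, 12]
    - [0, 0, 0.02, -0.28, -0.3, 0, 12]
    - [0, 0, 0.03, -0.43, -0.46, 0, 12]
    - [0, 0, 0.04, -0.58, -0.63, 0, 12]
    - [0, 0, 0.047, -0.72, -0.78, 0, 12]
    - [0, 0, 0.047, -0.82, -0.9, 0, 12]
    - [0, 0, 0.047, -0.87, -0.95, 0, 12]
    - [0, 0, 0.047, -0.885, -0.963, 0, 12]
    - [0, 0, 0.047, -0.885, -0.963, 0, 12]

```text
t: 40.67
ee_pos: [454.4, -391.3, 252.1]
orientation: [-2.142, -2.298, -0.0]
ft_force: [-0.0, 0.4, -0.7]
width: 17.7
grasp_force: 30.0
```

```bash
python3 - <<'E'
from h import *
from workcell import ctrl
o=ctrl.get_obs(); print(o["t"],o["ee_pos"],o["orientation"],o["width"])
go(o,454,-392,115,.069)
E
```

```text
40.675 [ 454.41  -391.329  252.138] [-2.142 -2.298 -0.   ] 17.702453407561357
turn [-0.    -0.     0.001] shift [-0.004 -0.002  0.686] len 137.14008681910434
```

Call:
servo_tool:
  rows:
    - [0, 0, 0, -0.004, 0, 0.05, 12]
    - [0, 0, 0, -0.004, 0, 0.2, 12]
    - [0, 0, 0, -0.004, 0, 0.38, 12]
    - [0, 0, 0, -0.004, 0, 0.54, 12]
    - [0, 0, 0, -0.004, 0, 0.65, 12]
    - [0, 0, 0, -0.004, 0, 0.685, 12]
    - [0, 0, 0, -0.004, 0, 0.685, 12]

```text
t: 41.55
ee_pos: [454.4, -392.1, 115.2]
orientation: [-2.141, -2.298, -0.0]
ft_force: [0.5, 0.3, -1.0]
width: 17.8
grasp_force: 30.0
```

```bash
python3 - <<'E'
from h import *
from workcell import ctrl
o=ctrl.get_obs(); print(o["t"],o["ee_pos"],o["orientation"],o["width"])
snap("side","clockwell",(250,150,390,340),3)
x,y,z=o["ee_pos"]; P,_=cloud("clockwell.npz"); Q=P.reshape(-1,3)
a=.069; L=(Q[:,:2]-(x,y))@np.array([[np.cos(a),-np.sin(a)],[np.sin(a),np.cos(a)]])
m=(abs(L[:,0])<22)&(abs(L[:,1])<45)&(Q[:,2]>z-50)&(Q[:,2]<z-4)
print(m.sum(),"z",np.percentile(Q[m,2],[1,99]),"x",np.percentile(L[m,0],[2,50,98]),"y",np.percentile(L[m,1],[1,3,50,97,99]))
for lo in range(-44,-4,8):
    k=m&(Q[:,2]>z+lo)&(Q[:,2]<z+lo+8)
    if k.sum()>5: print(lo,k.sum(),np.percentile(L[k,0],[5,50,95]),np.percentile(L[k,1],[3,97]))
E
```

```text
41.55 [ 454.432 -392.102  115.175] [-2.141 -2.298 -0.   ] 17.79564330902753
186 z [ 76.599 111.075] x [-11.87   -8.204   4.303] y [-31.019 -30.339 -11.664  25.689  27.81 ]
-44 16 [-8.605 -7.545 -4.012] [-27.88   25.241]
-36 31 [-10.122  -7.959   4.777] [-30.419  23.606]
-28 53 [-11.842  -8.83    0.72 ] [-30.096  22.803]
-20 53 [-11.21   -8.244  -2.687] [-30.183  25.32 ]
-12 33 [-9.623 -7.732  3.089] [-30.358  26.672]
```

View pics/clockwell.png

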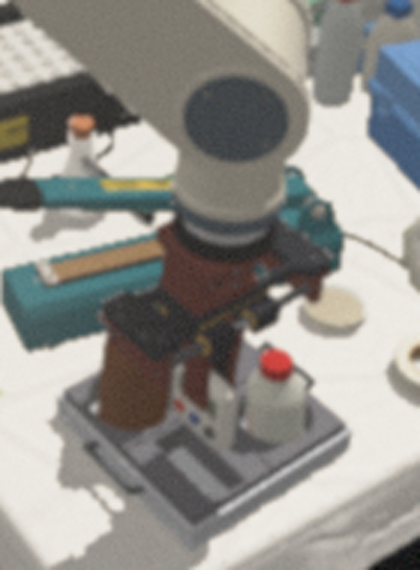

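The timer is over the slot at (205,410), centred within 1–2 mm. I'll lower it.

Call:
servo_tool:
  rows:
    - [0, 0, 0, 0, -0.004, 0.04, 12]
    - [0, 0, 0, 0, -0.004, 0.1, 12]
    - [0, 0, 0, 0, -0.004, 0.17, 12]
    - [0, 0, 0, 0, -0.004, 0.23, 12]
    - [0, 0, 0, 0, -0.004, 0.28, 12]
    - [0, 0, 0, 0, -0.004, 0.315, 12]
    - [0, 0, 0, 0, -0.004, 0.33, 12]
    - [0, 0, 0, 0, -0.004, 0.335, 12]
    - [0, 0, 0, 0, -0.004, 0.335, 12]

```text
t: 42.72
ee_pos: [453.6, -392.7, 48.7]
orientation: [2.142, 2.297, 0.0]
ft_force: [-0.6, 0.1, -0.9]
width: 17.7
grasp_force: 30.0
```

Call:
servo_tool:
  rows:
    - [0, 0, 0, 0, 0, 0.005, 12]
    - [0, 0, 0, 0, 0, 0.01, 12]
    - [0, 0, 0, 0, 0, 0.01, 12]

```text
t: 43.1
ee_pos: [453.4, -392.6, 46.5]
orientation: [2.142, 2.298, -0.0]
ft_force: [-0.3, 0.4, -0.4]
width: 17.9
grasp_force: 30.0
```

Call:
servo_tool:
  rows:
    - [0, 0, 0, 0, 0, 0.004, 12]
    - [0, 0, 0, 0, 0, 0.008, 12]
    - [0, 0, 0, 0, 0, 0.008, 12]

```text
t: 43.48
ee_pos: [453.5, -392.6, 45.2]
orientation: [2.142, 2.298, 0.0]
ft_force: [-1.0, 1.1, 3.0]
width: 17.9
grasp_force: 30.0
```

Contact with the slot floor. I'll release, lift and look.

Call:
servo_tool:
  rows:
    - [0, 0, 0, 0, 0, 0, 18]
    - [0, 0, 0, 0, 0, 0, 21]
    - [0, 0, 0, 0, 0, 0, 26]
    - [0, 0, 0, 0, 0, 0, 32]
    - [0, 0, 0, 0, 0, 0, 40]
    - [0, 0, 0, 0, 0, 0, 44]

```text
t: 44.22
ee_pos: [453.4, -392.6, 44.9]
orientation: [-2.142, -2.298, 0.0]
ft_force: [-0.3, 1.1, 0.2]
width: 43.4
grasp_force: 0.0
```

Call:
servo_tool:
  rows:
    - [0, 0, 0, 0, 0, -0.05, 44]
    - [0, 0, 0, 0, 0, -0.2, 44]
    - [0, 0, 0, 0, 0, -0.4, 44]
    - [0, 0, 0, 0, 0, -0.65, 44]
    - [0, 0, 0, 0, 0, -0.9, 44]
    - [0, 0, 0, 0, 0, -1, 44]

```text
t: 44.98
ee_pos: [454.5, -393.5, 249.3]
orientation: [2.138, 2.294, 0.0]
ft_force: [-0.4, -0.7, 0.1]
width: 43.8
grasp_force: 0.0
```

Call:
servo_tool:
  rows:
    - [0, 0, 0, 0.15, 0, 0, 44]
    - [0, 0, 0, 0.4, 0, 0, 44]
    - [0, 0, 0, 0.7, 0, 0, 44]
    - [0, 0, 0, 0.95, 0, 0, 44]
    - [0, 0, 0, 0.98, 0, 0, 44]
    - [0, 0, 0, 0.98, 0, 0, 44]

```text
t: 45.72
ee_pos: [440.2, -197.2, 245.7]
orientation: [2.14, 2.298, 0.0]
ft_force: [-0.1, 0.2, -0.2]
width: 43.9
grasp_force: 0.0
```

```bash
python3 - <<'E'
from h import *
from workcell import ctrl
o=ctrl.get_obs(); print(o["t"],o["ee_pos"],o["ft_force"],o["width"])
snap("side","final",(190,120,390,340),2.7)
axis("final.npz",448,-304,31,42,88,4)
axis("final.npz",541,-386,25,40,66,4)
axis("final.npz",535,-299,13.5,40,88,4)
P,_=cloud("final.npz"); Q=P.reshape(-1,3)
m=(np.hypot(Q[:,0]-454,Q[:,1]+392)<36)&(Q[:,2]>40)&(Q[:,2]<85); print("timer",m.sum(),np.percentile(Q[m],[2,50,98],axis=0))
E
```

```text
45.725 [ 440.173 -197.191  245.664] [-0.112  0.177 -0.179] 43.89693919494549
316 axis at z 4 [ 447.272 -305.235] lean [0.06  0.011] med|res| 0.8531238961987047 zmin 42.34708373346283
141 axis at z 4 [ 541.871 -388.248] lean [-0.058  0.044] med|res| 0.7643124764128757 zmin 40.19505989682557
129 axis at z 4 [ 535.323 -300.257] lean [0.001 0.021] med|res| 0.7174970534543039 zmin 41.173445270208
timer 256 [[ 442.336 -423.489   41.727]
 [ 448.228 -398.136   60.818]
 [ 461.422 -365.326   67.103]]
```

View pics/final.png

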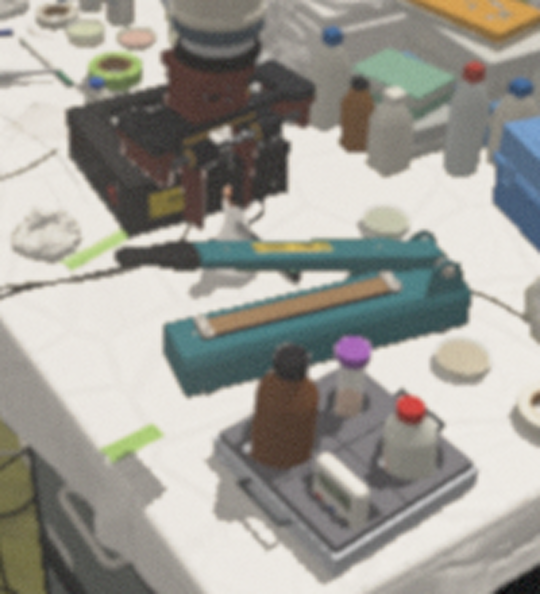

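All four stand in their wells: tall bottle at (285,410), tube at (350,375), middle bottle at (410,440) and timer at (340,490). The flask stands untouched at (230,210), the low bottle's blue cap is still visible at (97,83), and the gripper is clear.

```bash
python3 -c "
from workcell import ctrl
print(ctrl.close_job())"
```

```text
the job is handed in; nothing more can be done
None
```

The carrier is packed and handed in at about 46 s: tall bottle, middle bottle and tube in their round wells and the timer on edge in the slot, each set down on its well floor; the two bottles keep the slight lean (about 0.06 rad) they started with, and the smallest bottle and flask were left standing where they were.

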